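Fill up one egg tray and stack the emptied one

TASK

Put all the eggs into one tray: fill up the egg tray that already holds two eggs with the egg from the other tray and the two from the egg cups, one to a seat and pointed end up, and stack the emptied tray squarely on top of the empty one, the same way along. Both the full tray and the stack stay on the counter. Set everything down gently, let no egg fall, and leave the egg-shaped timer and salt shaker standing where they are.

Things in the scene. Friction and masses are not known exactly. Their poses are not given: they have to be found in the camera images.
- tray_main: white plastic egg tray, 248 mm long (x), 58 wide (y), 24 high, with five round seats 34 mm across in its top at x = -96, -48, 0, 48, 96, y = 0; origin: middle of its underside; x points roughly away from the robot; loose, 140 g, lies on the counter. All three trays are alike. This is the tray that already holds two eggs, in any two seats; it is to be filled up.
- tray_spare: white plastic egg tray, 248 mm long (x), 58 wide (y), 24 high, with five round seats 34 mm across in its top at x = -96, -48, 0, 48, 96, y = 0; origin: middle of its underside; x points roughly away from the robot; loose, 140 g, lies on the counter. All three trays are alike. This is the tray that holds one egg, in any seat. It can be taken by its middle, across its 58 mm width.
- tray_empty: white plastic egg tray, 248 mm long (x), 58 wide (y), 24 high, with five round seats 34 mm across in its top at x = -96, -48, 0, 48, 96, y = 0; origin: middle of its underside; x points roughly away from the robot; loose, 140 g, lies on the counter. All three trays are alike. This one is empty at the start. A tray stacked on it rests flat, its underside 24 mm above this one's.
- egg1: hen's egg, 42 mm in diameter and 54 mm long, about 55 g, blunt end down; origin at the centre of its widest section, 21 mm above its lowest point; z to the pointed end. It sits in the tray that holds one egg. In a seat its origin lies 36 mm above the tray's underside (12 mm above the tray's top).
- egg2: hen's egg, 42 mm in diameter and 54 mm long, about 55 g, blunt end down; origin at the centre of its widest section, 21 mm above its lowest point; z to the pointed end. It stands in a loose white egg cup 48 mm high and 45 mm across, its origin 60 mm above the counter.
- egg3: hen's egg, 42 mm in diameter and 54 mm long, about 55 g, blunt end down; origin at the centre of its widest section, 21 mm above its lowest point; z to the pointed end. It stands in a loose white egg cup 48 mm high and 45 mm across, its origin 60 mm above the counter.
- egg4: hen's egg, 42 mm in diameter and 54 mm long, about 55 g, blunt end down; origin at the centre of its widest section, 21 mm above its lowest point; z to the pointed end. It already sits in the tray with two eggs. In a seat its origin lies 36 mm above the tray's underside (12 mm above the tray's top).
- egg5: hen's egg, 42 mm in diameter and 54 mm long, about 55 g, blunt end down; origin at the centre of its widest section, 21 mm above its lowest point; z to the pointed end. It already sits in the tray with two eggs. In a seat its origin lies 36 mm above the tray's underside (12 mm above the tray's top).
- timer: egg-shaped kitchen timer of the same shell tone, 55 mm in diameter and 70 mm tall, larger than an egg, with a flat foot and a dark dial seam round its waist; stands on the counter; origin at the middle of its foot. Not an egg.
- shaker: egg-shaped salt shaker of the same shell tone, 42 mm in diameter and 53 mm tall, with a flat foot and a steel pierced cap; stands on the counter; origin at the middle of its foot. Not an egg.
Not all that is in view belongs to the job. What is shaped like the shaker but purple or red is not meant.

How it is judged:
By the outcome, as a careful person would: the job done as asked, in the order asked, and still so for the second after the job is handed in, with the robot touching nothing.
It also fails if it takes over 102 s, if anything falls off the work surface, if the arm or the gripper's body presses on something with over 40 N, if the wrist force passes 120 N, or if a joint passes its speed limit or range.

ROBOT

A 6-joint arm with a two-finger parallel gripper is mounted at the origin on the work surface. World frame = base frame: x ahead of the robot, y to its left, z up, the work surface at z = 0. Lengths are in m, angles in rad, forces in N, time in s.
With the tool pointing down it reaches from about 0.35 to 0.975 m from the base axis. Payload 7.1 kg.
Tool frame: the origin (TCP) lies midway between the tips of the shut fingers; the grasp point (between the pads) lies 19 mm behind it; z points along the fingers, y is the line along which they close (so a half turn about z gives the same grasp; the last joint's range is limited). The gripper opens to 88 mm and grips with 3 to 60 N. Pads are 20 mm wide; open, the fingers measure 115 mm over their backs; the gripper's body (75 mm by 178 mm) begins 61 mm behind the grasp point.
Start: joints at [-1.227, 0.423, 1.63, -0, 1.089, -0.019], TCP at [0.222, -0.584, 0.223] pointing down, gripper open.
Joint ranges: [-3, 3], [-0.9, 2.11], [0.09, 2.58], [-1.31, 4.45], [0.11, 2.69], [-2.54, 2.54]. Speed limits (rad/s): [2.39, 2.39, 3.01, 3.14, 3.14, 3.14].

INTERFACE

Orientations are given as a unit quaternion [w, x, y, z].
In Python, from station import move_pose, movel, movej, command_gripper, wait, inverse_kinematics, read_camera, camera_info, MotionError, job_done, get_time, get_joint_pos, get_qvel, get_effort, get_tcp_pos, get_ee_rot, get_ft_force, get_ft_torque, get_grip_width, get_finger_force gives the robot as it stands. Calls block until the motion is done:
- move_pose(position, orientation): joint-space move of the TCP to a pose.
- movel(position, frame=None, v=0.15, until_force=None): straight line of the TCP; frame=None keeps the orientation; v is the mean speed in m/s. With until_force (N) it stops when the force on the tool has changed by that much, and returns True; else False.
- movej(angles): joint-space move.
- command_gripper(opening): opening from 0.0 (shut) to 1.0 (fully open); the grip force is fixed at half the most; returns when the fingers have stopped.
- wait(seconds).
- inverse_kinematics(position, orientation): joint angles nearest the present ones, or None.
- read_camera(name): name is "side" or "top" or "wrist"; returns the picture (480x640x3 uint8, red, green, blue); there is no depth.
- camera_info(name): a dict with "intrinsics" (3x3 intrinsics, pixels), "T" (4x4, takes a point from camera to world coordinates); the wrist camera has in their place "tool_from_camera" (4x4, takes a point from camera to tool coordinates, whose origin is the TCP and whose axes are the flange's). Camera axes: x right, y up, looking along -z (the intrinsics and any distortion apply to the point x, -y, -z); pixel columns grow to the right and rows downward; lengths in m; the calibration is good to about 2 mm. A picture is of the moment at which its call begins: read the wrist's pose just before it. camera_info takes no time and is no camera call.
A pose or a line that the arm cannot do raises MotionError and nothing moves.
- job_done(): hands the job in; it is judged then, once.
Readings, each from a call of its own:
- get_time(): time.
- get_joint_pos(): joint angles.
- get_qvel(): joint speeds.
- get_effort(): joint torques, N m.
- get_tcp_pos(): TCP position.
- get_ee_rot(): TCP orientation.
- get_ft_force(): force on the tool from outside, world axes, zero at the start.
- get_ft_torque(): the same for the moment, N m.
- get_grip_width(): opening from 0.0 (shut) to 1.0 (fully open).
- get_finger_force(): force on a finger pad.
Only numpy, scipy, OpenCV 4.12 (cv2) and the standard library are available. Lean on these libraries where they do the work, as an engineer would, in place of code of your own. Each camera call takes 0.05 s, during which the arm holds its last target. There are 200 camera calls.

## Working session

There is one attempt and no reset: what is moved stays moved. The work goes in short steps, each a Python script; the robot and the scene stay as the last script left them, time stands still between calls to the robot, and variables do not carry over. Pictures are saved under pics/ and viewed, at most 14 in all, crops included, and the job is handed in when it is done.

```bash
ls; mkdir -p pics
python3 - <<'E'
from station import *
import cv2,numpy as np
np.set_printoptions(precision=4,suppress=True)
for n in("top","side"):
    cv2.imwrite(f"pics/{n}0.png",read_camera(n)[:,:,::-1]); print(n,camera_info(n))
print(camera_info("wrist"),get_time(),get_ee_rot())
E
```

```text
pics
top {'intrinsics': array([[543.2877,   0.    , 322.2879],
       [  0.    , 543.2877, 245.9647],
       [  0.    ,   0.    ,   1.    ]]), 'T': array([[-0.067 ,  0.9763, -0.2056,  0.3542],
       [-0.9977, -0.0664,  0.0099, -0.0042],
       [-0.004 ,  0.2058,  0.9786,  1.0419],
       [ 0.    ,  0.    ,  0.    ,  1.    ]])}
side {'intrinsics': array([[448.7043,   0.    , 331.191 ],
       [  0.    , 448.7043, 243.8673],
       [  0.    ,   0.    ,   1.    ]]), 'T': array([[ 0.9683,  0.1507, -0.1991,  0.3917],
       [-0.2494,  0.5404, -0.8036, -0.6928],
       [-0.0135,  0.8278,  0.5609,  0.5261],
       [ 0.    ,  0.    ,  0.    ,  1.    ]])}
{'intrinsics': array([[416.8889,   0.    , 319.6552],
       [  0.    , 416.8889, 236.1129],
       [  0.    ,   0.    ,   1.    ]]), 'tool_from_camera': array([[-0.0006,  0.9647,  0.2635,  0.0708],
       [ 1.    ,  0.0009, -0.0007, -0.0005],
       [-0.0009,  0.2635, -0.9647, -0.163 ],
       [ 0.    ,  0.    ,  0.    ,  1.    ]])} 0.1 [-0.0007  0.9836  0.1804 -0.0001]
```

View pics/top0.png

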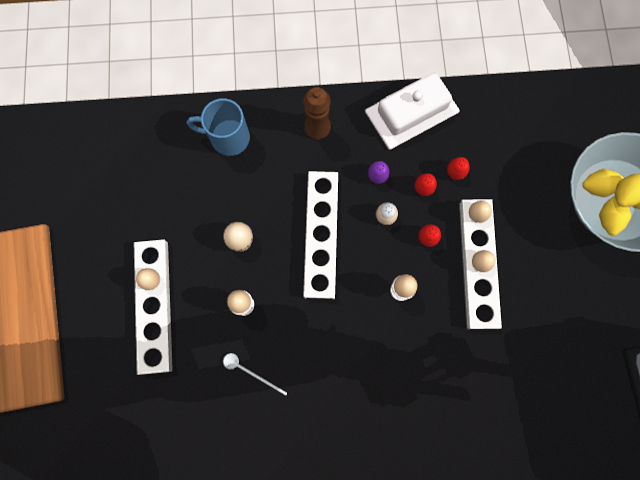

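View pics/side0.png

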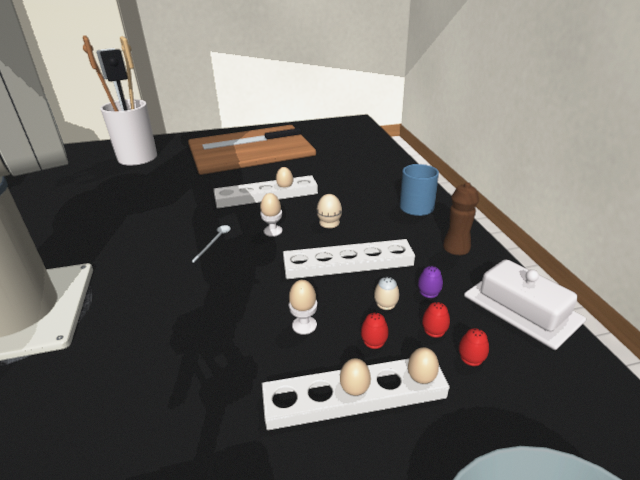

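Top view shows these candidates:
- Eggs on trays: (148,279), (480,211) and (484,261).
- Eggs in white cups: (239,302) and (404,286).
- Look-alikes: (238,236) has a dial seam, so it is the timer. (387,213) has a steel cap, so it is the shaker. The purple and red ones are decoys.

I'll confirm with one crop while measuring.

```bash
cat > h.py <<'E'
from station import *
import cv2,numpy as np
np.set_printoptions(precision=4,suppress=True)
def ray(n,px):
    c=camera_info(n);K=c["intrinsics"];T=c["T"]
    d=np.array([(px[0]-K[0,2])/K[0,0],-(px[1]-K[1,2])/K[1,1],-1.])
    return T[:3,3],T[:3,:3]@d
def onz(n,px,z):
    o,d=ray(n,px);return o+d*(z-o[2])/d[2]
def holes(im):
    "dark round seats inside white areas"
    m=((im.min(2)>125)&(im.max(2).astype(int)-im.min(2)<45)).astype(np.uint8)
    cs,hi=cv2.findContours(m,cv2.RETR_CCOMP,cv2.CHAIN_APPROX_NONE)
    out=[]
    for c,h in zip(cs,hi[0]):
        if h[3]>=0 and cv2.contourArea(c)>80:
            e=cv2.fitEllipse(c); out.append((e[0],e[1],cv2.contourArea(c)))
    return out
def eggs(im):
    hsv=cv2.cvtColor(im,cv2.COLOR_RGB2HSV)
    m=cv2.inRange(hsv,(5,45,110),(25,160,255))
    m=cv2.morphologyEx(m,cv2.MORPH_OPEN,np.ones((3,3)))
    _,_,st,ce=cv2.connectedComponentsWithStats(m)
    return [(s,c) for s,c in zip(st,ce) if 150<s[4]<3000]
E
python3 - <<'E'
from h import *
for n in("top","side"):
    im=read_camera(n)
    print(n)
    for p,a,A in holes(im): print("hole",np.round(p,1),np.round(a,1),A,onz(n,p,.024)[:2])
    for s,c in eggs(im): print("egg",s,np.round(c,1),onz(n,c,.062)[:2])
im=cv2.imread("pics/side0.png")[155:405,180:500]
cv2.imwrite("pics/crop.png",cv2.resize(im,None,fx=2.4,fy=2.4,interpolation=cv2.INTER_CUBIC))
E
```

```text
top
hole [152.4 357. ] [18.7 20. ] 291.5 [0.3812 0.311 ]
hole [151.8 330.9] [17.9 19.1] 266.0 [0.4289 0.312 ]
hole [151.  305.1] [17.5 18.8] 257.0 [0.477  0.3134]
hole [147.5 278.7] [22.2 25. ] 433.5 [0.5274 0.3199]
hole [149.6 255.2] [16.8 18.3] 240.0 [0.5726 0.3158]
hole [484.3 312.9] [17.9 19.2] 266.5 [ 0.4204 -0.3072]
hole [482.6 287.2] [17.7 19. ] 262.5 [ 0.4684 -0.3102]
hole [483.1 260.8] [22.3 24.5] 427.0 [ 0.5186 -0.3176]
hole [479.2 237.6] [16.8 18.5] 243.0 [ 0.5641 -0.3159]
hole [479.8 211.2] [21.9 24.3] 416.5 [ 0.6161 -0.3237]
hole [319.5 282.3] [17.9 18.6] 260.0 [ 0.4985 -0.0044]
hole [320.2 257.4] [17.4 18.2] 247.0 [ 0.5461 -0.009 ]
hole [321.1 232.9] [17.2 18. ] 240.5 [ 0.5939 -0.0139]
hole [321.9 209. ] [16.4 17.9] 229.0 [ 0.6414 -0.0187]
hole [322.6 185.4] [16.7 17.5] 227.0 [ 0.6891 -0.0232]
hole [386.4 120.6] [ 6.4 41. ] 168.5 [ 0.8164 -0.1604]
hole [605.8  31.4] [11.5 29.7] 101.5 [ 0.9837 -0.6344]
egg [469 201  23  22 386] [479.7 211.3] [ 0.6062 -0.3116]
egg [224 222  29  29 565] [237.8 236.4] [0.5888 0.1407]
egg [472 250  23  22 393] [483.  260.7] [ 0.5126 -0.3058]
[... 266 characters left out ...]
0 [ 0.4667 -0.3146]
hole [389.1 381.4] [16.3 25.7] 315.5 [ 0.5626 -0.3202]
egg [ 83  35  13  33 193] [88.4 50.7] [-0.22    2.0642]
egg [120  36  14  73 388] [127.8  65.3] [0.0211 1.6383]
egg [ 98  74  19  37 151] [107.1  91.3] [-0.0054  1.1996]
egg [382 124  19  13 177] [392.2 129.2] [0.8797 0.5071]
egg [276 167  17  20 259] [284.  177.2] [0.5188 0.2752]
egg [261 193  20  23 346] [270.1 205. ] [0.4682 0.1494]
egg [317 196  25  32 475] [328.9 213.4] [0.5798 0.0812]
egg [289 280  27  31 622] [302.  295.6] [ 0.4758 -0.1564]
egg [375 287  24  23 383] [386.2 298.2] [ 0.6015 -0.1974]
egg [408 348  31  36 830] [422.9 365.8] [ 0.6013 -0.3363]
egg [340 359  30  37 837] [354.7 377.2] [ 0.5095 -0.3308]
```

View pics/crop.png

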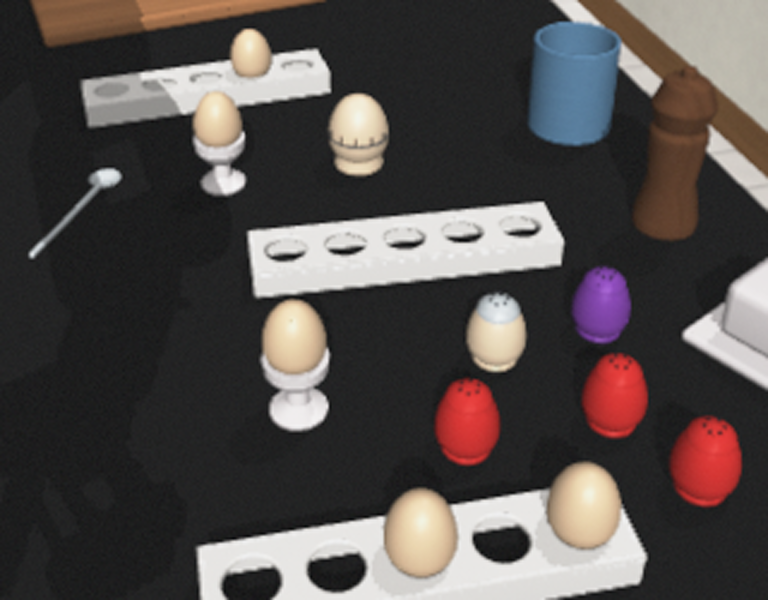

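The crop confirms it: two cup eggs, the seamed timer at (358,135), and the steel-capped shaker at (497,330). None of the look-alikes is an egg. The top and side views disagree by up to 4 mm in y, so I'll refine with wrist views, using a flipped pair to cancel the wrist calibration bias.

```bash
cat >> h.py <<'E'
from scipy.spatial.transform import Rotation as R
def quat(yaw):
    q=(R.from_euler('z',yaw)*R.from_euler('x',np.pi)).as_quat();return [q[3],q[0],q[1],q[2]]
def wray(p,q,px,bias=(0,0)):
    c=camera_info("wrist");K=c["intrinsics"];T=c["tool_from_camera"]
    d=np.array([(px[0]-K[0,2])/K[0,0],-(px[1]-K[1,2])/K[1,1],-1.])
    M=R.from_quat([q[1],q[2],q[3],q[0]]).as_matrix()
    return p+M@(T[:3,3]+np.r_[bias,0]),M@T[:3,:3]@d
def wz(p,q,px,z,bias=(0,0)):
    o,d=wray(p,q,px,bias);return o+d*(z-o[2])/d[2]
E
python3 - <<'E'
from h import *
S=[(.516,-.30,0),(.516,-.30,np.pi),(.58,-.02,np.pi),(.477,.30,np.pi)]
d={}
for i,(x,y,a) in enumerate(S):
    for s in (a,a-2*np.pi):
        try: move_pose([x,y,.16],quat(s));break
        except MotionError as e: print(e)
    wait(.3)
    p,q=np.array(get_tcp_pos()),np.array(get_ee_rot());im=read_camera("wrist")
    d[f"p{i}"]=p;d[f"q{i}"]=q;d[f"i{i}"]=im;cv2.imwrite(f"pics/w{i}.png",im[:,:,::-1])
    print(i,p,q,get_time(),get_joint_pos()[5])
    for h,a_,A in holes(im): print(" hole",np.round(h,1),np.round(a_,1),wz(p,q,h,.024)[:2])
    for s_,c in eggs(im): print(" egg",s_,np.round(c,1),wz(p,q,c,.062)[:2])
np.savez("w.npz",**d)
E
```

```text
0 [ 0.5158 -0.3006  0.1601] [ 0.0001  1.     -0.0005  0.0001] 2.0833 1.02416899527843
 hole [328.2 339.5] [37.4 42.1] [ 0.4193 -0.3075]
 hole [332.2 283.3] [40.5 43.5] [ 0.4673 -0.3103]
 hole [337.4 228.3] [58.7 60.7] [ 0.5108 -0.314 ]
 hole [341.4 156.7] [47.1 48.2] [ 0.563  -0.3163]
 hole [348.2  82.5] [64.5 68.5] [ 0.6124 -0.3203]
 egg [  65   31   60   68 2135] [99.  67.5] [ 0.6176 -0.1719]
 egg [ 309  199   58   60 2698] [337.1 228.1] [ 0.5206 -0.3121]
 egg [568 352  22  77 651] [580.6 393.1] [ 0.397  -0.4896]
 egg [ 51 363  15  65 462] [ 56.7 397.5] [ 0.3943 -0.1099]
1 [ 0.516 -0.3    0.16 ] [0.     0.0001 1.     0.    ] 5.0833 -2.1173145864874945
 hole [298.6 283.3] [40.  43.5] [ 0.5621 -0.3165]
 hole [301.  228.3] [59.  60.3] [ 0.5186 -0.3141]
 hole [305.4 156.7] [47.4 48.3] [ 0.4664 -0.3104]
 hole [308.8  84.9] [50.  53.3] [ 0.4186 -0.3075]
 egg [ 272  199   59   60 2697] [301.3 228.3] [ 0.509  -0.3121]
 egg [ 268  322   54   42 1891] [294.7 344.5] [ 0.5927 -0.3177]
 egg [498 324  40  28 528] [520.  336.9] [ 0.5868 -0.1612]
 egg [ 543  344   47   85 1967] [570.6 387.1] [ 0.6
[... 306 characters left out ...]
091]
 hole [343.9 107.2] [49.8 51.8] [ 0.497  -0.0044]
 egg [ 131  253   57   43 1136] [164.1 268.8] [ 0.6005 -0.1244]
 egg [ 541  345   49   83 1872] [570.4 386.7] [0.6907 0.1589]
 egg [ 51 354  18  72 377] [ 57.2 390.8] [ 0.6937 -0.211 ]
3 [0.4775 0.2993 0.16  ] [ 0.      0.0006  1.     -0.    ] 8.1583 -1.0305948922011134
 hole [342.  305.9] [ 53.8 100.2] [0.5424 0.3163]
 hole [340.1 222.6] [43.6 45.6] [0.4757 0.3141]
 hole [339.1 156.6] [47.5 48.2] [0.4278 0.3129]
 hole [338.   84.8] [50.  52.8] [0.3799 0.3116]
 egg [ 315  264   56   60 2614] [342.6 292.8] [0.5153 0.3145]
 egg [ 542  344   48   85 1968] [570.6 387.4] [0.5888 0.4795]
 egg [ 51 353  19  74 477] [ 57.4 392.3] [0.5924 0.1092]
```

Wrist yaw 0 and π agree within 0.5 mm, and seat spacing comes out at 48 mm. Tray poses:

| Tray | Centre (x, y) | Slope (rad) | Seats |
|---|---|---|---|
| main | (.5148, -.3134) | -.062 | 0, 1, 3 free |
| spare | (.4762, .3141) | +.026 | egg in seat 3 |
| empty | (.5929, -.0139) | -.100 | all free |

First, egg1 goes into main seat 3.

```bash
cat >> h.py <<'E'
MAIN=(.5148,-.3134,-.062);SPARE=(.4762,.3141,.026);EMPTY=(.5929,-.0139,-.0997)
H=.16
def seat(t,i):
    s=.048*(i-2);return np.array([t[0]+s*np.cos(t[2]),t[1]+s*np.sin(t[2])])
def go(xy,z,yaw=None,v=.15):
    p=[xy[0],xy[1],z]
    if yaw is None: movel(p,v=v)
    else:
        try: movel(p,frame=quat(np.pi+yaw),v=v)
        except MotionError: move_pose(p,quat(np.pi+yaw))
def pick(xy,z,yaw,w=1.0):
    command_gripper(w); go(xy,H,yaw,.3); go(xy,z+.02,v=.15); go(xy,z,v=.04)
    command_gripper(0.0); print("grip",get_grip_width()*88,get_finger_force(),get_time())
    go(xy,z+.03,v=.05); go(xy,H,v=.15)
    print("held",get_grip_width()*88,get_tcp_pos(),get_ft_force(),get_time())
def place(xy,z,yaw,w=.75,stop=1.5,over=.0007):
    go(xy,H,yaw,.25); go(xy,z+.015,v=.12); wait(.2)
    hit=movel([xy[0],xy[1],z-over],v=.02,until_force=stop)
    print("down",hit,np.array(get_tcp_pos()),np.array([xy[0],xy[1],z]),get_ft_force())
    command_gripper(w); go(xy,z+.06,v=.08); go(xy,H,v=.2); print("t",get_time())
def snap(name,path):
    cv2.imwrite(path,read_camera(name)[:,:,::-1])
E
python3 - <<'E'
from h import *
pick(seat(SPARE,3),.027,SPARE[2])
snap("side","pics/held1.png")
E
```

```text
grip 41.21293542939795 30.000029951334 11.0333
held 41.48588472709177 [0.5236 0.315  0.1592] [ 0.6202  0.1752 -0.8755] 12.6167
```

View pics/held1.png

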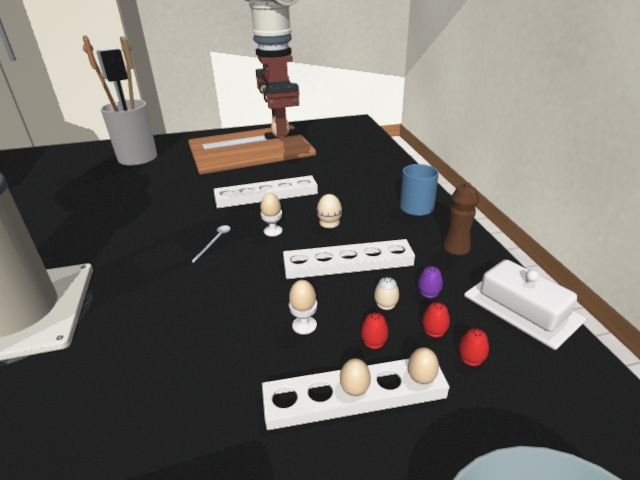

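Egg1 is held at (281,128) with a width of about 41.5 mm, and the spare tray is empty and undisturbed. Next I'll place it, then measure the egg at the right-hand cup with the camera directly above.

```bash
cat >> h.py <<'E'
def cupegg(x,y):
    go((x+.0708,y),.18,0.,.3); wait(.2)
    p,q=np.array(get_tcp_pos()),np.array(get_ee_rot());im=read_camera("wrist")
    r=[]
    for s,c in eggs(im):
        b=(s[0]+s[2]/2-.5,s[1]+s[3]/2-.5)
        w=wz(p,q,b,.062,(-.00045,0)); w2=wz(p,q,c,.062,(-.00045,0))
        if np.hypot(w[0]-x,w[1]-y)<.015: r.append(w[:2]); print("cupegg",s,w[:2],w2[:2])
    cv2.imwrite("pics/cup%.2f.png"%y,im[:,:,::-1]); return r
E
python3 - <<'E'
from h import *
place(seat(MAIN,3),.027,MAIN[2])
print(cupegg(.4757,-.159))
E
```

```text
down True [ 0.5625 -0.3161  0.0269] [ 0.5627 -0.3164  0.027 ] [1.7122 0.6637 1.5855]
t 19.3917
[]
```

```bash
ls pics
```

```text
crop.png
cup-0.16.png
held1.png
side0.png
top0.png
w0.png
w1.png
w2.png
w3.png
```

View pics/cup-0.16.png

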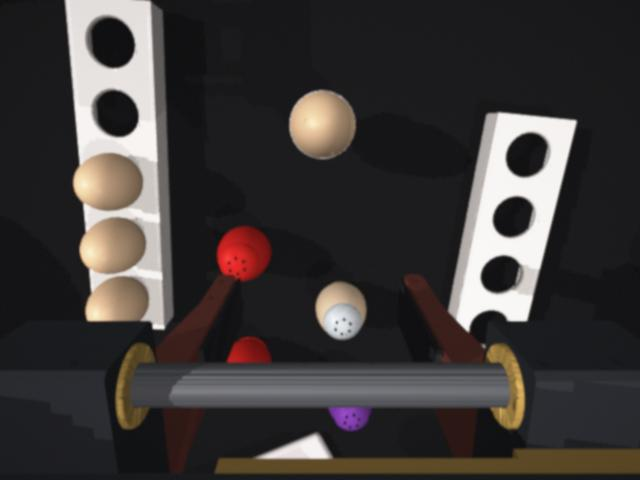

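The cup egg is at (322,124), but its area was over my filter limit. The main tray's three eggs stand upright at (108,181), (112,245) and (117,298). I'll fix the filter, then pick and place.

```bash
sed -i 's/<s\[4\]<3000/<s[4]<6000/' h.py
python3 - <<'E'
from h import *
r=cupegg(.4757,-.159); assert len(r)==1
pick(r[0],.051,MAIN[2])
place(seat(MAIN,1),.027,MAIN[2])
r=cupegg(.4678,.1434); assert len(r)==1
pick(r[0],.051,0.)
place(seat(MAIN,0),.027,MAIN[2])
go((.54,-.1),.2,0.)
snap("side","pics/after3.png"); print(get_time())
E
```

```text
cupegg [ 287   91   66   65 3224] [ 0.4743 -0.1594] [ 0.4742 -0.1596]
grip 41.33060552828099 29.999923557043076 23.9583
held 40.87106450288167 [ 0.4738 -0.1592  0.1594] [-0.3121 -0.5579 -1.0956] 25.3833
down True [ 0.4663 -0.31    0.0274] [ 0.4669 -0.3104  0.027 ] [0.041  1.5815 1.4663]
t 30.1417
cupegg [ 290   93   65   63 3154] [0.467  0.1439] [0.4665 0.1435]
grip 41.043838287356984 30.000084042549133 35.2083
held 41.08520550504379 [0.4665 0.1438 0.1594] [-0.4099  0.4888 -0.6762] 36.6333
down True [ 0.4185 -0.307   0.0275] [ 0.419  -0.3075  0.027 ] [-0.2562  0.68    0.8385]
t 42.6
44.425
```

View pics/after3.png

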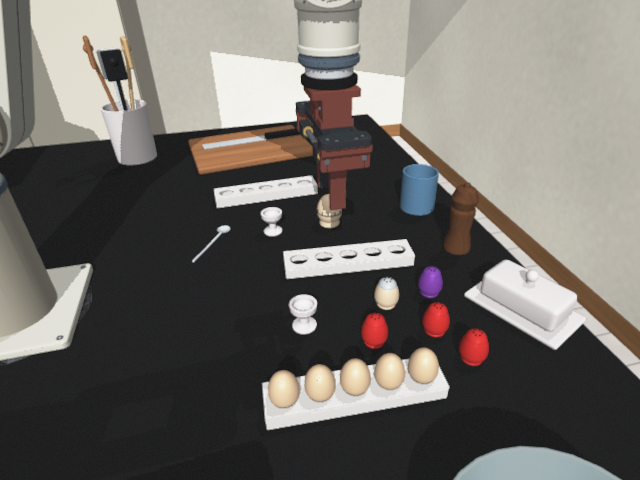

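All five eggs stand in the main tray at (283..424, 365..390), the cups are intact, and the timer and shaker haven't moved. Next I'll re-measure the spare and empty trays and pick up the spare.

```bash
cat >> h.py <<'E'
def tray(x,y,z=.024):
    go((x,y),H+z-.024,0.,.3); wait(.3)
    p,q=np.array(get_tcp_pos()),np.array(get_ee_rot());im=read_camera("wrist")
    P=np.array([wz(p,q,h,z,(-.00045,0))[:2] for h,a,A in holes(im) if a[1]<60 and a[0]>.85*a[1]])
    P=P[np.argsort(P[:,0])]; P=P[np.abs(P[:,1]-y)<.05]
    v=P[-1]-P[0]; print("seats",P.round(4).tolist()); 
    i=np.round((P[:,0]-x)/.048)
    sx,sy=np.polyfit(i,P[:,0],1),np.polyfit(i,P[:,1],1)
    t=(sx[1],sy[1],np.arctan2(sy[0],sx[0])); print("tray",np.round(t,4),"pitch",np.hypot(sx[0],sy[0])); return t
E
python3 - <<'E'
from h import *
import json
e=tray(EMPTY[0],EMPTY[1]); s=tray(SPARE[0],SPARE[1])
json.dump([e,s],open("t.json","w"))
assert np.abs(np.subtract(e,EMPTY)).max()<.02 and np.abs(np.subtract(s,SPARE)).max()<.02
pick(s[:2],.006,s[2])
place(e[:2],.0305,e[2],w=.9)
t=tray(e[0],e[1],.048)
snap("side","pics/stack.png"); snap("wrist","pics/stackw.png")
E
```

```text
seats [[0.4975, -0.0045], [0.5451, -0.0091], [0.5928, -0.0139], [0.6405, -0.0187], [0.6883, -0.0235]]
tray [ 0.5929 -0.0139 -0.0997] pitch 0.04795916920749461
seats [[0.3803, 0.3116], [0.4282, 0.3128], [0.4762, 0.3139], [0.5241, 0.3149], [0.572, 0.3161]]
tray [0.4762 0.3139 0.0234] pitch 0.047948839235159545
grip 57.769549518653555 30.000145733356476 50.0083
held 57.96375493662084 [0.4755 0.3134 0.1591] [ 0.1779 -0.2686 -2.0437] 51.7333
down True [ 0.5925 -0.0139  0.0301] [ 0.5929 -0.0139  0.0305] [-0.0844  0.5543  4.8694]
t 57.2583
seats [[0.4986, -0.0051], [0.5436, -0.0095], [0.5897, -0.0142]]
tray [ 0.5895 -0.0142 -0.1001] pitch 0.04574399571775556
```

View pics/stack.png

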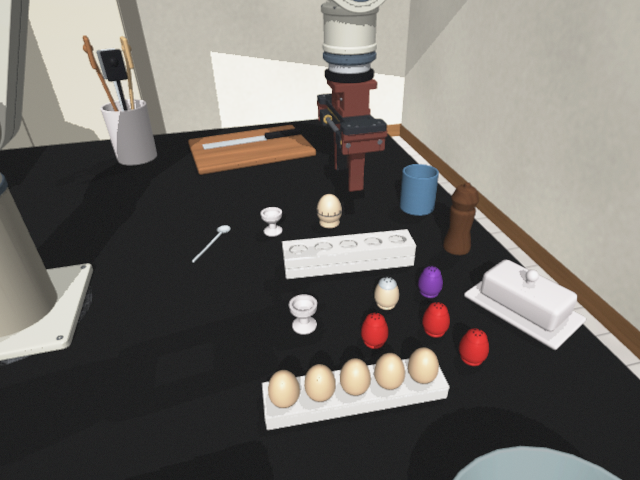

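View pics/stackw.png

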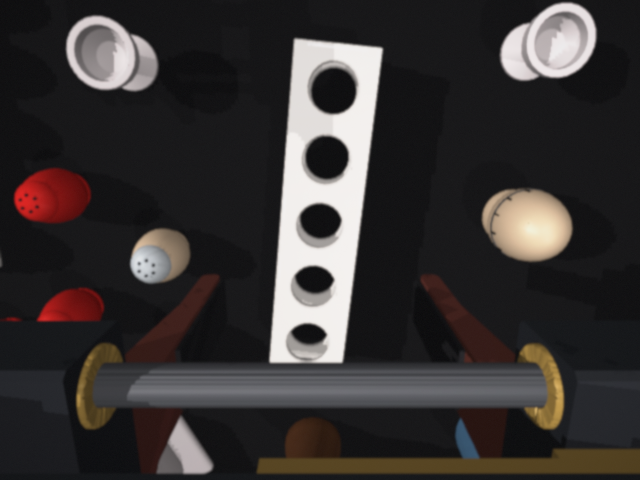

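The stack is flat and straight, with yaw -.1001 against -.0997 for the lower tray. The upper tray's near corners are at (293,38) and (383,48). I'll check alignment with the outline corners, since the through-seats bias the hole centres.

Run:
```python
from h import *
import json
e,s=json.load(open("t.json"))
p,q=np.array(get_tcp_pos()),np.array(get_ee_rot())
m=wz(p,q,(338,43),.048,(-.00045,0))[:2]
u=np.array([np.cos(e[2]),np.sin(e[2])]);n=np.array([-u[1],u[0]])
d=m-np.array(e[:2]); print("near end along/across",d@u,d@n)
for c in((293,38),(383,48)):
    d=wz(p,q,c,.048,(-.00045,0))[:2]-np.array(e[:2]);print(d@u,d@n)
im=cv2.imread("pics/stack.png")[225:285,270:430]
cv2.imwrite("pics/stackcrop.png",cv2.resize(im,None,fx=5,fy=5,interpolation=cv2.INTER_CUBIC))
print(get_time())
```

```text
near end along/across -0.12388557998956862 -0.00038990089063200287
-0.12398249407465434 -0.030163963420113037
-0.12378812326033052 0.029550873432172872
57.9583
```

View pics/stackcrop.png

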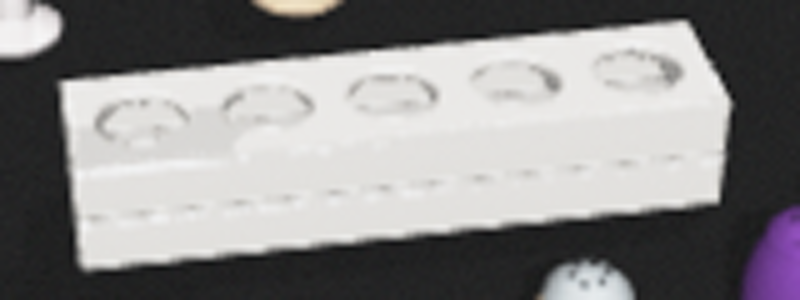

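The near end sits at -123.9 mm (ideal -124) and is 0.4 mm off across. The crop shows the two trays flush, with an even seam from (85,215) to (720,155). The robot is clear of everything, so I'm handing in.

```bash
python3 -c "
from station import *
print(job_done(),get_time())"
```

```text
the job is handed in; nothing more can be done
the job is handed in; nothing more can be done
```

The job is handed in at about 58 s: all five eggs stand pointed end up in the main tray, the emptied tray is stacked squarely on the empty one to within about 0.5 mm, and the timer and shaker were left where they stood.

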